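Hang the pail in the shed's slotted fork hook by its bail

ROBOT

A 6-joint arm with a two-finger parallel gripper is mounted at the origin on the work surface. World frame = base frame: x ahead of the robot, y to its left, z up, the work surface at z = 0. Lengths are in m, angles in degrees, forces in N, time in s.
With the tool pointing down it reaches from about 0.25 to 0.725 m from the base axis. Payload 9.7 kg.
Tool frame: the origin (TCP) lies midway between the tips of the shut fingers; the grasp point (between the pads) lies 19 mm behind it; z points along the fingers, y is the line along which they close (so a half turn about z gives the same grasp; the last joint's range is limited). The gripper opens to 85 mm and grips with 20 to 120 N. Pads are 22 mm wide; open, the fingers measure 114 mm over their backs; the gripper's body (76 mm by 85 mm) begins 54 mm behind the grasp point. The pads swing forward as they close: fully open they stand 13 mm farther back than shut.
Start: joints at [75.688, 4.979, 10.078, 95.1, 0, 90], TCP at [0.136, 0.533, 0.231] pointing down, gripper open.
Joint ranges: [-179.16, 179.16], [-48.56, 103.87], [-65.8, 70.77], [-126.05, 130.52], [-82.76, 87.17], [-180, 180]. Speed limits (degrees/s): [127.2, 127.2, 147.25, 180, 180, 180].

INTERFACE

Orientations are given as [roll, pitch, yaw] about the fixed x, y, z axes, in that order (R = Rz(yaw) Ry(pitch) Rx(roll)).
In Python, from workcell import bot gives the robot as it stands.
- The arm moves only by the shell command python3 -m crank 'ROWS' [FORCE]. ROWS is JSON, a list of rows, each an object with "gripper": the finger opening in mm, from 0 to 85.4; "travel": the shift along the tool's x, y, z in mm, a list of three; "twist": the turn, a rotation vector about the tool's x, y, z in rad, a list of three. In form: [{"gripper": gripper, "travel": [tx, ty, tz], "twist": [rx, ry, rz]}, ...]. A call has 1 to 12 rows; each row shifts and turns the commanded pose from where the row before left it, along the tool's axes as they then stand; what a row does not reach is not made up. A row lasts 1/8 s, in which the tool goes at most 62.5 mm and 10.7 degrees, less where a joint would pass 70% of its speed; a pose out of reach is approached as far as the arm can. A call is refused whole if a number of a shift passes 62.5 or a number of a turn 0.188, either way. A call with a gripper value outside its range is refused whole. The fingers move at their own pace and stop on an object; FORCE is the grip in N (left out, the last holds). Time passes only in rows, so rows that do not move let the fingers close. It gives the time, the measured TCP pose, the force, the opening and the grip force at its end, in the units of the state.
- bot.get_obs(): the state, without advancing time (a new reading comes with each control period).
- bot.camera(name): name is "scene" or "top" or "wrist"; returns the picture (480x640x3 uint8, red, green, blue); there is no depth.
- bot.calibration(name): a dict with "vfov" (degrees; the focal length in pixels is half the picture's height over the tangent of half this angle, whatever the lens; pixels are square), "cx", "cy" (the principal point, pixels), "camera_from_world" (4x4, takes a point from world to camera coordinates). Camera axes: x right, y down, z forward; pixel columns grow to the right and rows downward; lengths in m; the calibration is good to about 2 mm. A picture is of the moment at which its call begins: read the wrist's pose just before it. calibration takes no time and is no camera call; for the wrist camera it gives the pose at the moment of the call.
- bot.job_done(): hands the job in; it is judged then, once.
The state is a dict: "time": time; "q": joint angles; "qd": joint speeds; "joint_efforts": joint torques, N m; "ee_pos": TCP position; "tcp_rot": TCP orientation; "wrist_force": force on the tool from outside, world axes, zero at the start; "torque": the same for the moment, N m; "opening": finger opening in m; "grasp_force": force on a finger pad.
Only numpy, scipy, OpenCV 4.12 (cv2) and the standard library are available. Lean on these libraries where they do the work, as an engineer would, in place of code of your own. Each camera call takes 0.05 s, during which the arm holds its last target. There are 200 camera calls.

TASK

Raise the small steel pail's folded-down wire bail upright while the pail stays standing on the bench, then lift the pail by the bail's wooden grip and hang it on the two-armed steel fork on the timber post: rest the grip on both arms just behind the upturned tips, slide it back under the lips as far as it goes, and let go. Do it gently by feel, without tipping the pail, pressing it hard onto the bench or into the fork, or letting it drop; leave everything else where it is.

Things in the scene. Friction and masses are not known exactly. Their poses are not given: they have to be found in the camera images.
- pail: Plain steel pail, open top, 85 mm tall, 84 mm across the rim, 68 mm across the foot, 0.3 to 0.5 kg with its bail. Origin: centre of its underside; z up. The bail turns on two ears at +y and -y of the pail, about an axis along the pail's y that runs 77 mm above the origin.
- bail (a joint): Angle of the bail in rad: 0 upright (grip straight above the pail), positive = swung over towards the pail's +x; starts folded down near 1.45. The pivots are stiff: the bail stays where it is left (0.04 N m).
- bail_grip (a point): Centre of the bail's round wooden grip, 14 mm diameter, 84 mm long, free to spin on the wire. It lies along the pail's y, 85 mm from the bail's pivot axis; wires (4 mm) leave it 44 mm either side of its centre. Its axes turn with the bail: y along the grip, z from the pivot axis towards the grip.
- post: Fixed timber post, 45 x 90 mm, 240 mm tall, with a steel fork on its front that points to the post's -x. Origin: at bench level under the fork's root, z up. The fork is clamped by hand at a height that differs each time and is NOT measured: the level top of its arms is somewhere from 197 to 221 mm above the bench; feel for it (or look).
- mouth (a point): Point at bench level (not at the fork's height) straight under the open mouth of the fork, post's x = -105 mm, midway between the arms; axes as the post's. Arms: 8 mm wide, 8 mm deep, 46 mm apart (centres at y = +-27 mm). Mouth: from the upturned tips (x -131 to -125 mm, 12 mm above the arms' top) to the lips (front edge at x = -86 mm).
- seat (a point): Point at bench level straight under the centre of the fully seated grip, post's x = -67 mm; axes as the post's. Over each arm a lip, 6 mm thick, from x = -86 to -60 mm leaves a slot 17 mm high above the arm's top; the slot's closed end is at x = -60 mm.
- cup: Red plastic cup, 95 mm tall, 74 mm wide; bystander. Origin: centre of its underside.
- wrench: Steel wrench, 190 mm, lying flat; bystander.
- torch: Black plastic torch, 145 mm, lying; bystander.
- brush: Wooden-handled brush, 200 mm, lying; bystander.
- jar: Glass jar with steel cap, 85 mm tall, 60 mm wide; bystander. Origin: centre of its underside.
- tin: Low tin, 45 mm tall, 68 mm wide; bystander. Origin: centre of its underside.
Mind the look-alikes: they are no part of the job. What is shaped like the pail but orange or pink is not meant.

How it is judged (in metres and radians):
On the way, in this order (a step that is already met when the one before it is completed fails the run):
1. the bail is upright (within 0.3 rad) while the pail stands on the bench (value of joint bail between -0.3 and 0.3 rad and height (world z) of pail below 0.006 m and angle between pail's own z axis and vertical below 0.12 rad), for 0.2 s.
2. the pail hangs free from its bail, 40 mm or more above the bench, not touching the post (height (world z) of pail above 0.04 m and contact force between pail and post below 0.1 N and angle between pail's own z axis and vertical below 0.35 rad), for 0.2 s.
3. the grip rests on the fork, slid in under the lips (x of bail_grip in the frame of post between -0.078 and -0.058 m and height (world z) of bail_grip between 0.195 and 0.236 m and contact force between pail and post above 1 N), for 0.2 s.
At the end, for the whole second after the job is handed in: The grip lies across both fork arms, under the lips (its centre 58 to 78 mm in front of the post origin, within 14 mm of the fork's middle, square within 0.2 rad, 195 to 236 mm high), the fork carries the pail (over 1 N), and the pail hangs upright (within 0.25 rad) and at rest (under 0.03 m/s) (all of step 3 and y of bail_grip in the frame of post between -0.014 and 0.014 m and angle between the y axis of bail_grip and the y axis of post, either way round below 0.2 rad and angle between pail's own z axis and vertical below 0.25 rad and linear speed of pail below 0.03 m/s); the robot touches nothing.
It fails at once if the pail or its bail is forced into or dropped onto the fork or post (over 25 N) (contact force between pail and post above 25 N).
It fails at once if the pail is pressed down onto the bench with over 30 N (contact force between pail and table_c0 above 30 N).
It fails at once if the pail is tipped by more than 0.5 rad (angle between pail's own z axis and vertical above 0.5 rad).
It fails at once if a bystander (cup, wrench, torch, brush, jar, tin) is moved by more than 30 mm (distance of any of cup, wrench, torch, brush, jar, tin from where it was at the start of the episode above 0.03 m).
It also fails if it takes over 72 s, if anything falls off the work surface, if the arm or the gripper's body presses on something with over 40 N, if the wrist force passes 120 N, or if a joint passes its speed limit or range.

## Working session

There is one attempt and no reset: what is moved stays moved. The work goes in short steps, Python scripts to look and compute and a shell command to move; the robot and the scene stay as the last step left them, time stands still between calls to the robot, and variables do not carry over. Pictures are saved under pics/ and viewed, at most 10 in all, crops included, and the job is handed in when it is done.

```bash
mkdir -p pics; ls; python3 - <<'E'
from workcell import bot
import cv2,json
for n in("scene","top","wrist"):
    cv2.imwrite(f"pics/{n}0.png",bot.camera(n)[:,:,::-1])
    c=bot.calibration(n);print(n,c)
o=bot.get_obs();print(o)
E
```

```text
pics
scene {'vfov': 56.66015071201393, 'cx': 322.4111470305461, 'cy': 236.26820688880667, 'camera_from_world': array([[ 0.78099913,  0.62418066, -0.02094882, -0.41905039],
       [ 0.34901035, -0.46402067, -0.81417233, -0.10016138],
       [-0.51791131,  0.62855653, -0.58024526,  1.33524115],
       [ 0.        ,  0.        ,  0.        ,  1.        ]])}
top {'vfov': 49.522405809118666, 'cx': 326.0575701916206, 'cy': 248.2928022517838, 'camera_from_world': array([[-2.61087539e-02, -9.99658547e-01, -1.05897076e-03,
         8.93000249e-03],
       [-9.82576592e-01,  2.58575838e-02, -1.84050610e-01,
         5.54669710e-01],
       [ 1.84015147e-01, -3.76481219e-03, -9.82916198e-01,
         1.06519900e+00],
       [ 0.00000000e+00,  0.00000000e+00,  0.00000000e+00,
         1.00000000e+00]])}
wrist {'vfov': 70.91710628812993, 'cx': 316.4022018326348, 'cy': 241.8190780454537, 'camera_from_world': array([[ 2.47991894e-01,  9.68761676e-01, -9.13854532e-04,
        -5.50861087e-01],
       [ 9.24574593e-01, -2.36398649e-01,  2.98793407e-01,
        -3.76556501e-02],
       [ 2.89243568e-01, -7.49432697e-02, -9.54317382e-01,
         3.79087361e-01],
       [ 0.00000000e+00,  0.00000000e+00,  0.00000000e+00,
         1.00000000e+00]])}
{'time': 0.15, 'q': array([7.56878074e+01, 5.00466439e+00, 1.00453504e+01, 9.51005933e+01,
       2.09043855e-04, 9.00009408e+01]), 'qd': array([-0.0555461 , -0.06583837,  0.21692105,  0.00312861,  0.06460049,
       -0.00997029]), 'joint_efforts': array([ 1.47898179e-03, -5.20759106e+01,  4.65047336e+01,  1.37184715e-02,
        1.09322323e-04,  8.59416900e-06]), 'ee_pos': array([0.13591762, 0.53275658, 0.23074242]), 'tcp_rot': array([-1.79940093e+02, -2.08060087e-04,  1.65686866e+02]), 'wrist_force': array([ 0.15894543, -0.41180025,  0.28654748]), 'torque': array([-0.0051025 , -0.04594487, -0.00105654]), 'grasp_force': 0.0, 'opening': 0.08536325867099932}
```

View pics/top0.png

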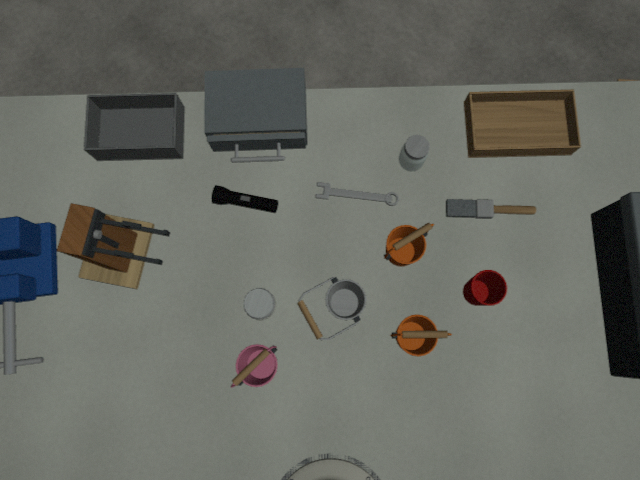

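View pics/scene0.png

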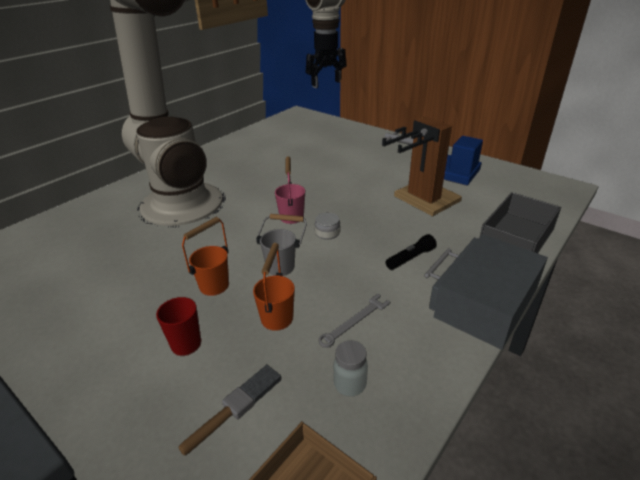

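The top view shows the steel pail at (346,298) with its bail folded to the lower left and the grip near (310,320). The post is at (95,235), and its fork tips are near (168,233) and (162,262), pointing to world -y. I'll zoom in next.

```bash
python3 - <<'E'
import cv2,numpy as np
t=cv2.imread("pics/top0.png");s=cv2.imread("pics/scene0.png")
f=lambda im,x,y,w,h,k:cv2.resize(im[y:y+h,x:x+w],None,fx=k,fy=k,interpolation=cv2.INTER_CUBIC)
a=f(t,285,265,100,75,4);b=f(t,55,195,125,100,3.2)
c=f(s,375,110,100,110,4); d=f(s,245,200,70,80,4)
o=np.zeros((600,800,3),np.uint8)
# row 1: pail top(0,0) post top(400,0)
o[:300,:400]=a;o[:300,400:800]=b[:300,:400]
o[300:,:400]=f(s,375,115,100,75,4);o[300:,400:800]=f(s,240,205,100,75,4)
cv2.imwrite("pics/crop1.png",o)
E
```

```text
(no output)
```

View pics/crop1.png

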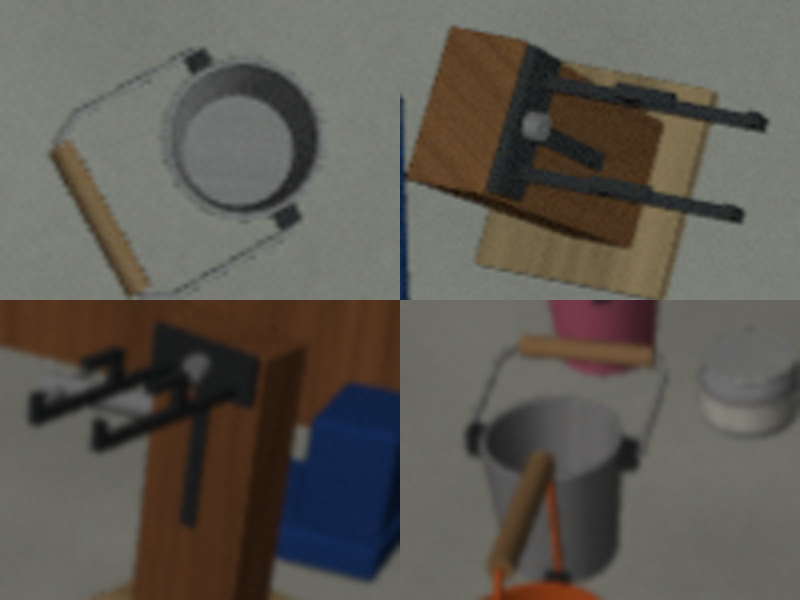

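```bash
cat > h.py <<'E'
import numpy as np
from workcell import bot
from scipy.optimize import least_squares
C={n:bot.calibration(n) for n in("scene","top")}
def proj(c,p):
    T=c["camera_from_world"];q=np.atleast_2d(p)@T[:3,:3].T+T[:3,3];f=240/np.tan(np.radians(c["vfov"]/2))
    return q[:,:2]/q[:,2:]*f+[c["cx"],c["cy"]]
def ray_z(c,uv,z):
    f=240/np.tan(np.radians(c["vfov"]/2));T=c["camera_from_world"];R=T[:3,:3]
    d=R.T@np.array([(uv[0]-c["cx"])/f,(uv[1]-c["cy"])/f,1]);o=-R.T@T[:3,3];return o+d*(z-o[2])/d[2]
def tri(obs,x0=(.3,0,.1)):
    r=least_squares(lambda p:np.concatenate([(proj(c,p)-uv).ravel() for c,uv in obs]),x0);return r.x,np.abs(r.fun).max()
E
python3 - <<'E'
from h import *
T,S=C["top"],C["scene"]
for n,a,b in[("tipNear",(162,261.6),(384.5,139.5)),("tipFar",(169.4,233.1),(400,145.75)),
 ("gripA",(300.5,302),(270.5,216.75)),("gripB",(320.5,337.5),(303,218.5)),("earA",(334.5,280.5),(297.5,243)),("earB",(357,318.5),(259.5,239.5)),
 ]:
    print(n,tri([(T,a),(S,b)]))
print("gripswapped",tri([(T,(300.5,302)),(S,(303,218.5))]),tri([(T,(320.5,337.5)),(S,(270.5,216.75))]))
for z in(.21,.222,.233):
  a=ray_z(T,(169.4,233.1),z);b=ray_z(T,(162,261.6),z);print(z,a,b,np.linalg.norm(a-b), np.linalg.norm(a-ray_z(T,(101.3,221.6),z-.012)))
print(ray_z(T,(334.5,280.5),.08),ray_z(T,(357,318.5),.08))
E
```

```text
tipNear (array([0.50663544, 0.29111048, 0.22718666]), np.float64(1.2635218891664408))
tipFar (array([0.55859538, 0.27913455, 0.22811425]), np.float64(1.2851881713693842))
gripA (array([0.41544574, 0.02592824, 0.1064756 ]), np.float64(18.507022065729586))
gripB (array([0.38767694, 0.0344163 , 0.06980857]), np.float64(18.9990796367087))
earA (array([ 0.48173131, -0.02117485,  0.07643365]), np.float64(0.045950386445326785))
earB (array([ 0.40224375, -0.06497609,  0.0771655 ]), np.float64(0.03611154865870958))
gripswapped (array([0.43811776, 0.04956177, 0.08976203]), np.float64(0.16805932208393415)) (array([0.36584891, 0.01052044, 0.08712924]), np.float64(0.039555381672357726))
0.21 [0.56118604 0.28347852 0.21      ] [0.50818682 0.29544402 0.21      ] 0.05433314239250634 0.1357210702153304
0.222 [0.55847756 0.27983821 0.222     ] [0.50615558 0.29165082 0.222     ] 0.05363886167376562 0.1340739910865398
0.233 [0.5559948  0.27650127 0.233     ] [0.50429361 0.28817372 0.233     ] 0.05300243768158672 0.13256431576528996
[ 0.48123095 -0.02117146  0.08      ] [ 0.40214537 -0.06475916  0.08      ]
```

```bash
python3 - <<'E'
from h import *
W=bot.calibration("wrist");R=W["camera_from_world"];print("cam",-R[:3,:3].T@R[:3,3])
for p in[(.532,.285,.227),(.55,.4,.21),(.44,-.04,.1)]:print(proj(W,p))
T,S=C["top"],C["scene"]
f=ray_z
# arm direction from roots at arm-top z
for z in(.21,.216,.222):
  for t,r in(((169.4,233.1),(101.3,221.6)),((162,261.6),(93.8,249.7))):
    d=ray_z(T,r,z)-ray_z(T,t,z+.012);print(z,d,np.degrees(np.arctan2(d[1],d[0])))
# pink
for z in(.15,.16,.17):print("pink grip",z,ray_z(T,(272,350),z),ray_z(T,(234,385),z))
for n,p in dict(tin=(259,304),tinTop=(259,304)).items():print(n,ray_z(T,p,.045))
print("orange",ray_z(T,(387,256),.16),ray_z(T,(432,226),.16),ray_z(T,(394,336),.16))
E
```

```text
cam [0.06177596 0.55316141 0.37251751]
[[152.99245727 761.23822869]]
[[286.67380383 722.51305968]]
[[-74.8551794  574.38290853]]
0.21 [ 0.02788187  0.13059264 -0.012     ] 77.94814957589605
0.21 [ 0.02747303  0.12972232 -0.012     ] 78.04239301786285
0.216 [ 0.02772103  0.12978152 -0.012     ] 77.94293974862714
0.216 [ 0.02731048  0.12891775 -0.012     ] 78.03905604225781
0.222 [ 0.0275602   0.12897041 -0.012     ] 77.93766459694908
0.222 [ 0.02714793  0.12811317 -0.012     ] 78.03567723688235
pink grip 0.15 [0.34399644 0.10170773 0.15      ] [0.28186407 0.17290324 0.15      ]
pink grip 0.16 [0.34404879 0.10067567 0.16      ] [0.28253829 0.17115858 0.16      ]
pink grip 0.17 [0.34410113 0.09964361 0.17      ] [0.28321252 0.16941393 0.17      ]
tin [0.43974078 0.13938625 0.045     ]
tinTop [0.43974078 0.13938625 0.045     ]
orange [ 0.51619154 -0.12227621  0.16      ] [ 0.57315805 -0.21277358  0.16      ] [ 0.36383981 -0.12814111  0.16      ]
```

View pics/wrist0.png

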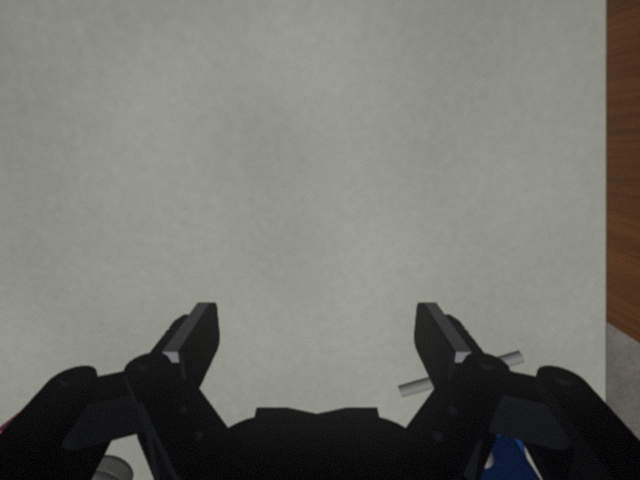

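The wrist view shows only bare bench and the open fingers. The fork heading is about 77.7° and the pail's bail direction is about 118.8°. I'll turn the tool to yaw 28.8° first.

```bash
cat >> h.py <<'E'
def off(x,y,z,yaw=None):
    from scipy.spatial.transform import Rotation as Ro
    o=bot.get_obs();R=Ro.from_euler("xyz",o["tcp_rot"],degrees=True).as_matrix()
    print("t",o["time"],"pos",o["ee_pos"].round(4),"rot",o["tcp_rot"].round(2),"F",o["wrist_force"].round(2),"op",o["opening"].round(4),"g",round(float(o["grasp_force"]),1))
    print("tool mm",(1000*R.T@(np.array([x,y,z])-o["ee_pos"])).round(1))
    if yaw is not None:
        w=Ro.from_matrix(R.T@Ro.from_euler("xyz",[180,0,yaw],degrees=True).as_matrix()).as_rotvec();print("rotvec",w.round(4))
E
python3 -m crank '[{"gripper":32,"travel":[0,0,0],"twist":[0,0,0.185]},{"gripper":32,"travel":[0,0,0],"twist":[0,0,0.185]},{"gripper":32,"travel":[0,0,0],"twist":[0,0,0.185]},{"gripper":32,"travel":[0,0,0],"twist":[0,0,0.185]},{"gripper":32,"travel":[0,0,0],"twist":[0,0,0.185]},{"gripper":32,"travel":[0,0,0],"twist":[0,0,0.185]},{"gripper":32,"travel":[0,0,0],"twist":[0,0,0.185]},{"gripper":32,"travel":[0,0,0],"twist":[0,0,0.185]},{"gripper":32,"travel":[0,0,0],"twist":[0,0,0.185]},{"gripper":32,"travel":[0,0,0],"twist":[0,0,0.185]},{"gripper":32,"travel":[0,0,0],"twist":[0,0,0.185]},{"gripper":32,"travel":[0,0,0],"twist":[0,0,0.185]}]' 40
python3 -c "
from h import *
off(.402,.030,.2,28.8)"
```

```text
time: 1.65
ee_pos: [0.2882, 0.4508, 0.2311]
tcp_rot: [-172.7, 2.0, 53.6]
wrist_force: [0.9, 0.3, -0.1]
opening: 0.0317
grasp_force: 0.0Traceback (most recent call last):
  File "<string>", line 3, in <module>
    off(.402,.030,.2,28.8)
    ~~~^^^^^^^^^^^^^^^^^^^
  File "h.py", line 16, in off
    print("t",o["time"],"pos",o["ee_pos"].round(4),"rot",o["tcp_rot"].round(2),"F",o["wrist_force"].round(2),"op",o["opening"].round(4),"g",round(float(o["grasp_force"]),1))
                                                                                                                  ^^^^^^^^^^^^^^^^^^
AttributeError: 'float' object has no attribute 'round'
```

```bash
sed -i 's/o\["opening"\].round(4)/round(float(o["opening"]),4)/' h.py; python3 -c "
from h import *
print(bot.get_obs()['q'].round(1))
off(.402,.030,.23,208.8)"
```

```text
[ 53.5   4.8   9.6  96.8   7.3 179.9]
t 1.65 pos [0.2882 0.4508 0.2311] rot [-172.7     2.04   53.58] F [ 0.9   0.31 -0.13] op 0.0317 g 0.0
tool mm [-270.8  340.   -32.7]
rotvec [-0.0862 -0.162  -2.7061]
```

```bash
python3 -m crank '[{"gripper":32,"travel":[0,0,0],"twist":[-0.0057,-0.0108,-0.1804]},{"gripper":32,"travel":[0,0,0],"twist":[-0.0057,-0.0108,-0.1804]},{"gripper":32,"travel":[0,0,0],"twist":[-0.0057,-0.0108,-0.1804]},{"gripper":32,"travel":[0,0,0],"twist":[-0.0057,-0.0108,-0.1804]},{"gripper":32,"travel":[0,0,0],"twist":[-0.0057,-0.0108,-0.1804]},{"gripper":32,"travel":[0,0,0],"twist":[-0.0057,-0.0108,-0.1804]},{"gripper":32,"travel":[0,0,0],"twist":[-0.0057,-0.0108,-0.1804]},{"gripper":32,"travel":[0,0,0],"twist":[-0.0057,-0.0108,-0.1804]},{"gripper":32,"travel":[0,0,0],"twist":[-0.0057,-0.0108,-0.1804]},{"gripper":32,"travel":[0,0,0],"twist":[-0.0057,-0.0108,-0.1804]},{"gripper":32,"travel":[0,0,0],"twist":[-0.0057,-0.0108,-0.1804]},{"gripper":32,"travel":[0,0,0],"twist":[-0.0057,-0.0108,-0.1804]}]' 40 >/dev/null
python3 -m crank '[{"gripper":32,"travel":[0,0,0],"twist":[-0.0057,-0.0108,-0.1804]},{"gripper":32,"travel":[0,0,0],"twist":[-0.0057,-0.0108,-0.1804]},{"gripper":32,"travel":[0,0,0],"twist":[-0.0057,-0.0108,-0.1804]}]'
python3 -c "
from h import *
print(bot.get_obs()['q'].round(1))
off(.402,.030,.20,208.8)"
```

```text
time: 3.52
ee_pos: [0.287, 0.4515, 0.2311]
tcp_rot: [-179.9, 0.0, -150.7]
wrist_force: [0.3, -0.4, 1.0]
opening: 0.0321
grasp_force: 0.0
[57.6  2.9  7.9 95.  -0.1 28.3]
t 3.525 pos [0.287  0.4515 0.2311] rot [-1.7995e+02  3.0000e-02 -1.5067e+02] F [ 0.35 -0.42  1.01] op 0.0321 g 0.0
tool mm [ 106.2 -423.8   31.5]
rotvec [-0.0009  0.0006  0.0092]
```

```bash
python3 -m crank '[{"gripper":32,"travel":[13.3,-53,0],"twist":[0,0,0]},{"gripper":32,"travel":[13.3,-53,0],"twist":[0,0,0]},{"gripper":32,"travel":[13.3,-53,0],"twist":[0,0,0]},{"gripper":32,"travel":[13.3,-53,0],"twist":[0,0,0]},{"gripper":32,"travel":[13.3,-53,0],"twist":[0,0,0]},{"gripper":32,"travel":[13.3,-53,0],"twist":[0,0,0]},{"gripper":32,"travel":[13.3,-53,0],"twist":[0,0,0]},{"gripper":32,"travel":[13.1,-52.8,0],"twist":[0,0,0.009]},{"gripper":32,"travel":[0,0,15],"twist":[0,0,0]},{"gripper":32,"travel":[0,0,16.5],"twist":[0,0,0]},{"gripper":32,"travel":[0,0,0],"twist":[0,0,0]}]'
python3 - <<'E'
from h import *
import cv2
off(.402,.030,.0685,208.8)
W=bot.calibration("wrist");im=bot.camera("wrist");cv2.imwrite("pics/w1.png",im[:,:,::-1])
np.save("w1.npy",W,allow_pickle=True)
print(proj(W,[(.438,.0496,.0885),(.366,.0105,.0885),(.402,.03,.0885),(.481,-.021,.077),(.402,-.065,.077)]).round(0))
E
```

```text
time: 4.9
ee_pos: [0.3986, 0.0303, 0.1985]
tcp_rot: [180.0, -0.1, -151.4]
wrist_force: [-0.9, 0.2, -0.2]
opening: 0.0323
grasp_force: 0.0
t 4.9 pos [0.3986 0.0303 0.1985] rot [ 1.7997e+02 -9.0000e-02 -1.5143e+02] F [-0.89  0.25 -0.19] op 0.0323 g 0.0
tool mm [ -3.  -2. 130.]
rotvec [ 0.0005 -0.0016 -0.004 ]
[[313. 290.]
 [312. 189.]
 [312. 242.]
 [216. 288.]
 [205. 182.]]
```

View pics/w1.png

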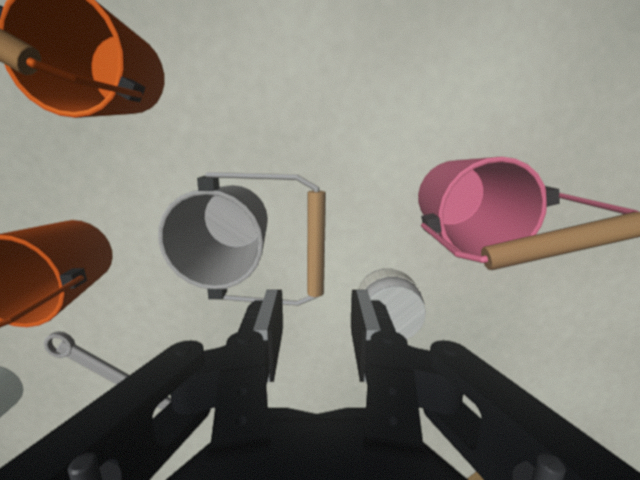

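The wrist view shows the wooden grip at (316,243), square to the image with ends at (316,191) and (315,296). It sits a few pixels from the prediction, and the pink pail is clear at (487,257).

```bash
python3 - <<'E'
from h import *
W=np.load("w1.npy",allow_pickle=True).item()
a=ray_z(W,(316.5,191),.0885);b=ray_z(W,(315,296),.0885);print(a,b,(a+b)/2,np.degrees(np.arctan2(*(b-a)[1::-1])))
e=ray_z(W,(207,183),.08);f=ray_z(W,(216,294),.077);print(e,f,(e+f)/2,np.degrees(np.arctan2(*(f-e)[1::-1])))
m=(a+b)/2;off(m[0],m[1],.0685,208.6)
E
```

```text
[0.36546143 0.01388444 0.0885    ] [0.4421258  0.05415196 0.0885    ] [0.40379361 0.0340182  0.0885    ] 27.71044297389849
[ 0.40134132 -0.06227939  0.08      ] [ 0.4861525  -0.01889292  0.077     ] [ 0.44374691 -0.04058615  0.0785    ] 27.09271966147748
t 4.95 pos [0.3989 0.0304 0.1995] rot [-1.8000e+02 -3.0000e-02 -1.5141e+02] F [-0.43  0.14  0.25] op 0.0322 g 0.0
tool mm [ -6.1   0.8 131. ]
rotvec [-0.     -0.0005 -0.0002]
```

```bash
python3 -m crank '[{"gripper":32,"travel":[-4.5,0.3,40],"twist":[0,0,0]},{"gripper":32,"travel":[0,0,40],"twist":[0,0,0]},{"gripper":32,"travel":[0,0,30],"twist":[0,0,0]},{"gripper":32,"travel":[0,0,12],"twist":[0,0,0]},{"gripper":32,"travel":[0,0,9],"twist":[0,0,0]},{"gripper":32,"travel":[0,0,0],"twist":[0,0,0]}]' 20
python3 -m crank '[{"gripper":22,"travel":[0,0,0],"twist":[0,0,0]},{"gripper":16,"travel":[0,0,0],"twist":[0,0,0]},{"gripper":12,"travel":[0,0,0],"twist":[0,0,0]},{"gripper":8,"travel":[0,0,0],"twist":[0,0,0]},{"gripper":8,"travel":[0,0,0],"twist":[0,0,0]}]' 20
python3 - <<'E'
from h import *
import cv2
off(.403,.032,.0685,208.6)
cv2.imwrite("pics/w2.png",bot.camera("wrist")[:,:,::-1])
E
```

```text
time: 5.7
ee_pos: [0.4037, 0.032, 0.0696]
tcp_rot: [-179.9, 0.1, -151.5]
wrist_force: [0.7, 0.6, -0.5]
opening: 0.0317
grasp_force: 0.0
time: 6.32
ee_pos: [0.4034, 0.0319, 0.0692]
tcp_rot: [-180.0, 0.0, -151.5]
wrist_force: [-1.2, 1.8, 0.2]
opening: 0.0132
grasp_force: 19.5
t 6.325 pos [0.4034 0.0319 0.0692] rot [-1.7997e+02  5.0000e-02 -1.5153e+02] F [-1.22  1.83  0.18] op 0.0132 g 19.5
tool mm [0.3 0.3 0.7]
rotvec [-0.0005  0.0008 -0.0023]
```

```bash
python3 -m crank '[{"gripper":8,"travel":[0,-1.9,-10],"twist":[0,0,0]},{"gripper":8,"travel":[0,-3.1,-9.7],"twist":[0,0,0]},{"gripper":8,"travel":[0,-4.3,-9.3],"twist":[0,0,0]},{"gripper":8,"travel":[0,-5.3,-8.7],"twist":[0,0,0]}]' 30
python3 -m crank '[{"gripper":8,"travel":[0,-6.3,-8],"twist":[0,0,0]},{"gripper":8,"travel":[0,-7.2,-7.2],"twist":[0,0,0]},{"gripper":8,"travel":[0,-8.1,-6.2],"twist":[0,0,0]},{"gripper":8,"travel":[0,0,0],"twist":[0,0,0]}]'
python3 - <<'E'
from h import *
import cv2
off(.443,-.042,.143,208.6)
cv2.imwrite("pics/s3.png",bot.camera("scene")[:,:,::-1])
E
```

```text
time: 6.88
ee_pos: [0.4107, 0.0185, 0.1078]
tcp_rot: [-179.9, 0.1, -151.5]
wrist_force: [-0.8, -0.4, -1.4]
opening: 0.0129
grasp_force: 29.4
time: 7.38
ee_pos: [0.4211, -0.0006, 0.1288]
tcp_rot: [-179.9, 0.1, -151.6]
wrist_force: [-1.2, -0.1, 1.1]
opening: 0.0132
grasp_force: 29.6
t 7.375 pos [ 0.4211 -0.0006  0.1288] rot [-1.7994e+02  7.0000e-02 -1.5158e+02] F [-1.24 -0.13  1.13] op 0.0132 g 29.6
tool mm [  0.5 -46.9 -14.2]
rotvec [-0.001   0.0012 -0.0032]
```

```bash
python3 -m crank '[{"gripper":8,"travel":[0,-8.7,-5.2],"twist":[0,0,0]},{"gripper":8,"travel":[0,-9.3,-4.2],"twist":[0,0,0]},{"gripper":8,"travel":[0,-9.7,-3],"twist":[0,0,0]},{"gripper":8,"travel":[0,-10,-1.8],"twist":[0,0,0]},{"gripper":8,"travel":[0,-9.6,-0.5],"twist":[0,0,0]},{"gripper":8,"travel":[0,0,0],"twist":[0,0,0]},{"gripper":8,"travel":[0,0,0],"twist":[0,0,0]}]'
python3 - <<'E'
from h import *
import cv2
off(.443,-.042,.143,208.6)
s=bot.camera("scene")[:,:,::-1];w=bot.camera("wrist")[:,:,::-1]
o=np.zeros((480,800,3),np.uint8)
o[:,:400]=cv2.resize(s[180:300,230:330],(400,480),interpolation=cv2.INTER_CUBIC);o[:,400:]=w[:,100:500]
cv2.imwrite("pics/c3.png",o)
E
```

```text
time: 8.3
ee_pos: [0.443, -0.0416, 0.1428]
tcp_rot: [-180.0, 0.0, -151.5]
wrist_force: [0.1, 1.5, -2.8]
opening: 0.013
grasp_force: 29.3
t 8.3 pos [ 0.443  -0.0416  0.1428] rot [-1.7998e+02  2.0000e-02 -1.5154e+02] F [ 0.06  1.49 -2.79] op 0.013 g 29.3
tool mm [ 0.2 -0.3 -0.2]
rotvec [-0.0003  0.0003 -0.0025]
```

View pics/c3.png

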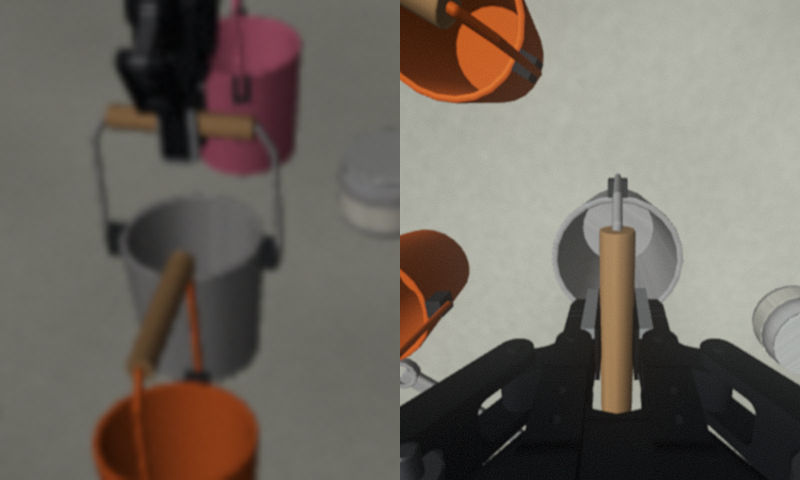

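Bail is upright and the pail is still standing, with the grip held square between the pads. Next I lift and turn.

```bash
python3 -m crank '[{"gripper":8,"travel":[0,0,-3],"twist":[0,0,0]},{"gripper":8,"travel":[0,0,-8],"twist":[0,0,0]},{"gripper":8,"travel":[0,0,-14],"twist":[0,0,0]},{"gripper":8,"travel":[0,0,-15],"twist":[0,0,0]},{"gripper":8,"travel":[0,0,-15],"twist":[0,0,0.1]},{"gripper":8,"travel":[0,0,-15],"twist":[0,0,0.1]},{"gripper":8,"travel":[0,0,-13],"twist":[0,0,0.1]},{"gripper":8,"travel":[0,0,-8],"twist":[0,0,0.1]},{"gripper":8,"travel":[0,0,-2],"twist":[0,0,0.1]},{"gripper":8,"travel":[0,0,0],"twist":[0,0,0.1]},{"gripper":8,"travel":[0,0,0],"twist":[0,0,0.1]},{"gripper":8,"travel":[0,0,0],"twist":[0,0,0]}]' 40
python3 -c "
from h import *
off(.5286,.2665,.236,167.7)"
```

```text
time: 9.9
ee_pos: [0.4433, -0.0416, 0.2369]
tcp_rot: [-180.0, 0.1, 168.4]
wrist_force: [0.7, 0.3, -4.1]
opening: 0.0126
grasp_force: 39.1
t 9.9 pos [ 0.4433 -0.0416  0.2369] rot [-1.800e+02  1.100e-01  1.684e+02] F [ 0.69  0.28 -4.13] op 0.0126 g 39.1
tool mm [-21.6 319.    1. ]
rotvec [0.     0.0019 0.0121]
```

```bash
python3 -m crank '[{"gripper":8,"travel":[0,5,0],"twist":[0,0,0]},{"gripper":8,"travel":[-1,12,0],"twist":[0,0,0]},{"gripper":8,"travel":[-1.5,20,0],"twist":[0,0,0]},{"gripper":8,"travel":[-1.5,22,0],"twist":[0,0,0]},{"gripper":8,"travel":[-1.5,22,0],"twist":[0,0,0]},{"gripper":8,"travel":[-1.5,22,0],"twist":[0,0,0]},{"gripper":8,"travel":[-1.5,22,0],"twist":[0,0,0]},{"gripper":8,"travel":[-1.5,22,0],"twist":[0,0,0]},{"gripper":8,"travel":[-1.5,22,0],"twist":[0,0,0]}]' >/dev/null
python3 -m crank '[{"gripper":8,"travel":[-1.5,22,0],"twist":[0,0,0]},{"gripper":8,"travel":[-1.5,22,0],"twist":[0,0,0]},{"gripper":8,"travel":[-1.5,22,0],"twist":[0,0,0]},{"gripper":8,"travel":[-1.5,22,0],"twist":[0,0,0]},{"gripper":8,"travel":[-1.5,22,0],"twist":[0,0,0]},{"gripper":8,"travel":[-1,20,0],"twist":[0,0,0.012]},{"gripper":8,"travel":[-1,12,0],"twist":[0,0,0]},{"gripper":8,"travel":[-0.6,6,0],"twist":[0,0,0]},{"gripper":8,"travel":[0,2,0],"twist":[0,0,0]},{"gripper":8,"travel":[0,0,0],"twist":[0,0,0]},{"gripper":8,"travel":[0,0,0],"twist":[0,0,0]}]'
python3 - <<'E'
from h import *
import cv2
off(.5286,.2665,.236,167.7)
W=bot.calibration("wrist");w=bot.camera("wrist")[:,:,::-1];np.save("w4.npy",W,allow_pickle=True)
s=bot.camera("scene")[:,:,::-1];t=bot.camera("top")[:,:,::-1]
cv2.imwrite("pics/w4.png",w);cv2.imwrite("pics/s4.png",s);cv2.imwrite("pics/t4.png",t)
f=lambda im,x,y,w,h:cv2.resize(im[y:y+h,x:x+w],(w*4,h*4),interpolation=cv2.INTER_CUBIC)
o=np.zeros((600,800,3),np.uint8);o[:300,:400]=f(s,360,110,100,75);o[:300,400:]=f(t,90,205,100,75)
o[300:,:400]=cv2.resize(w,(400,300))
cv2.imwrite("pics/c4.png",o)
P=np.array([.5326,.2851,0]);ex=np.array([.213,.977,0]);ey=np.array([-.977,.213,0])
for n,x,y,z in[("tip+",-131,27,.2276),("tip-",-131,-27,.2276),("lip+",-86,27,.239),("lip-",-86,-27,.239)]:
    p=P+(x+131)/1e3*ex+y/1e3*ey;p[2]=z;print(n,p.round(3),[proj(c,p).round(1) for c in(W,C["scene"],C["top"])])
E
```

```text
time: 12.4
ee_pos: [0.5289, 0.266, 0.2363]
tcp_rot: [-180.0, 0.1, 167.6]
wrist_force: [0.4, -0.1, -3.9]
opening: 0.0126
grasp_force: 39.1
t 12.4 pos [0.5289 0.266  0.2363] rot [-1.8000e+02  7.0000e-02  1.6764e+02] F [ 0.38 -0.11 -3.92] op 0.0126 g 39.1
tool mm [0.4 0.5 0.3]
rotvec [-0.      0.0013 -0.001 ]
tip+ [0.506 0.291 0.228] [array([[355.1, 246.5]]), array([[383.1, 139.7]]), array([[161.5, 261.1]])]
tip- [0.559 0.279 0.228] [array([[351.7, 345.5]]), array([[398.9, 146.4]]), array([[168.8, 232.2]])]
lip+ [0.516 0.335 0.239] [array([[460.9, 254.5]]), array([[395.7, 130.8]]), array([[134.9, 255.3]])]
lip- [0.569 0.323 0.239] [array([[446.8, 359.3]]), array([[411.7, 137.1]]), array([[142.5, 226.2]])]
```

View pics/c4.png

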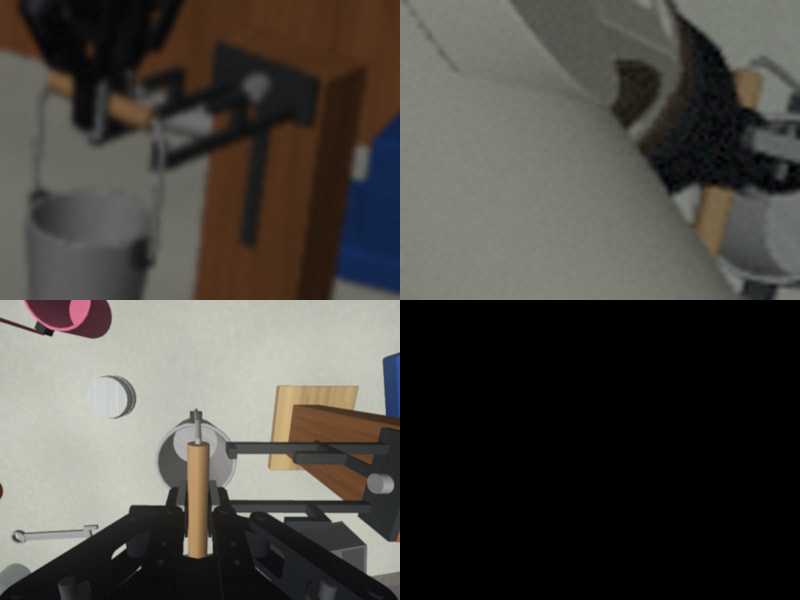

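View pics/w4.png

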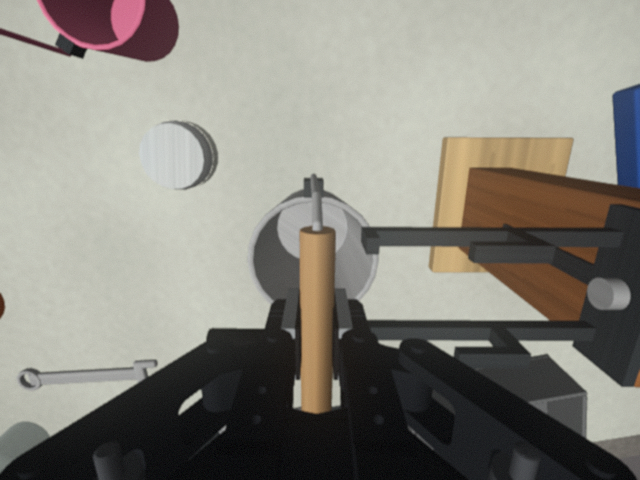

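The wrist view shows both fork arms running level in the image, at v≈237 and v≈331, with the left tip at (370,238). The grip is square to them. I'll measure the arm edges along image columns.

```bash
python3 - <<'E'
from h import *
import cv2
g=cv2.cvtColor(cv2.imread("pics/w4.png"),cv2.COLOR_BGR2GRAY)
for u in(400,425,450):
    print(u,"near",g[222:252,u].tolist()); print("   far",g[314:348,u].tolist())
print("row237",g[237,355:385].tolist());print("row231",g[231,355:385].tolist())
print("lip row 248",g[248,460:480].tolist(),"col500",g[222:270,500].tolist())
E
```

```text
400 near [199, 201, 201, 190, 157, 100, 65, 56, 63, 75, 76, 82, 80, 81, 83, 80, 77, 83, 79, 79, 78, 80, 77, 98, 150, 185, 197, 199, 202, 200]
   far [196, 197, 192, 195, 193, 166, 109, 63, 38, 46, 45, 47, 48, 55, 67, 69, 70, 68, 71, 65, 69, 66, 65, 69, 67, 86, 132, 156, 136, 110, 84, 60, 45, 39]
425 near [199, 199, 200, 196, 170, 118, 71, 55, 63, 70, 75, 84, 81, 78, 78, 81, 76, 81, 79, 80, 80, 77, 75, 102, 146, 186, 196, 199, 196, 197]
   far [196, 196, 196, 199, 190, 167, 112, 65, 47, 45, 49, 50, 50, 56, 65, 68, 70, 69, 68, 70, 70, 70, 71, 71, 68, 65, 50, 41, 34, 36, 34, 34, 33, 32]
450 near [177, 179, 178, 171, 154, 105, 65, 48, 55, 70, 72, 77, 76, 76, 79, 76, 72, 77, 74, 75, 75, 72, 72, 86, 123, 160, 172, 178, 179, 176]
   far [193, 194, 194, 197, 192, 164, 116, 68, 45, 48, 46, 46, 50, 57, 64, 74, 72, 69, 71, 68, 70, 72, 68, 69, 67, 94, 146, 183, 193, 197, 199, 194, 195, 194]
row237 [147, 139, 139, 139, 139, 124, 93, 68, 61, 63, 63, 62, 59, 59, 60, 60, 61, 62, 58, 63, 61, 61, 58, 63, 71, 73, 80, 80, 77, 81]
row231 [137, 137, 139, 138, 130, 128, 97, 70, 60, 59, 58, 55, 58, 52, 55, 56, 56, 54, 58, 56, 58, 62, 71, 74, 71, 73, 74, 75, 72, 74]
lip row 248 [97, 82, 82, 81, 78, 77, 76, 80, 80, 72, 63, 58, 61, 57, 57, 58, 68, 70, 72, 68] col500 [85, 84, 83, 85, 74, 62, 41, 37, 44, 58, 63, 65, 67, 67, 68, 65, 67, 67, 65, 55, 45, 37, 43, 50, 58, 65, 66, 67, 64, 66, 64, 67, 68, 68, 65, 69, 65, 67, 64, 64, 67, 75, 81, 78, 77, 73, 76, 77]
```

```bash
python3 - <<'E'
import cv2
i=cv2.imread("pics/w4.png")[215:365,350:550];cv2.imwrite("pics/w4z.png",cv2.resize(i,(800,600),interpolation=cv2.INTER_CUBIC))
E
```

View pics/w4z.png

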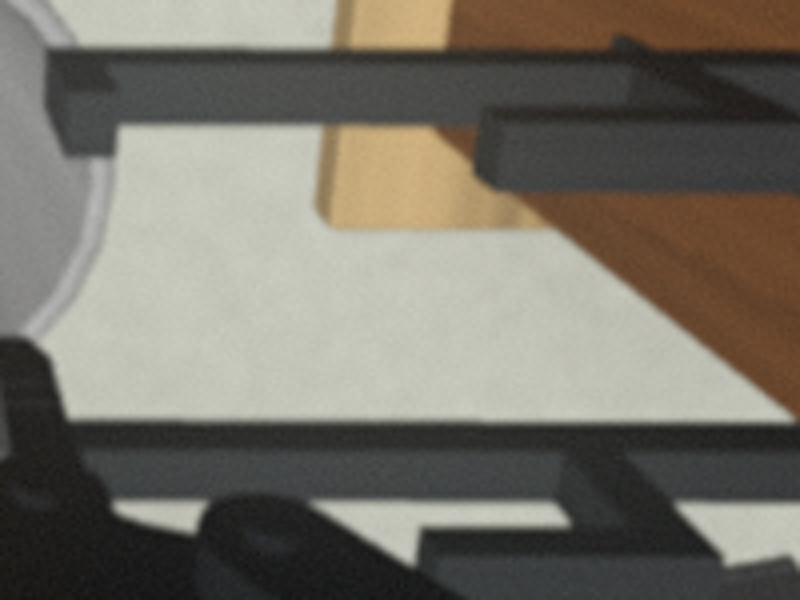

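The zoom shows the left tip's top face at (366–379, 238–254) and the lip's front top edge at (474,252). The arm top bands run 230–245 and 328–340.

```bash
cat > fit.py <<'E'
from h import *
W=np.load("w4.npy",allow_pickle=True).item()
def P(q,x,y,z):
    c,s=np.cos(q[3]),np.sin(q[3]);return [q[0]+(c*x-s*y)/1e3,q[1]+(s*x+c*y)/1e3,q[2]+z/1e3]
def res(q,full=False):
    r=[]
    # arm edges: v at column u
    for y,u,v in[(31,400,230.3),(31,450,230.3),(23,400,245.7),(23,450,246),(-23,400,327.7),(-23,450,327.7),(-31,400,339.7),(-31,450,339.5),(31,550,230.5)]:
        a,b=proj(W,[P(q,-120,y,0),P(q,-60,y,0)]);r.append(a[1]+(u-a[0])*(b[1]-a[1])/(b[0]-a[0])-v)
    r.append(proj(W,P(q,-131,27,12))[0,0]-366.7);r.append(proj(W,P(q,-125,27,12))[0,0]-378.7)
    r.append(proj(W,P(q,-86,27,23))[0,0]-474.3)
    r.append(proj(W,P(q,-131,31,12))[0,1]-238);r.append(proj(W,P(q,-131,23,12))[0,1]-253.8)
    return np.array(r)
b=least_squares(res,[.56,.41,.2156,np.radians(77.7)],loss="soft_l1");q=b.x
print(q,np.degrees(q[3]));print(b.fun.round(1))
for n,x in(("mouth",-107),("seat",-67)):print(n,P(q,x,0,0))
m=P(q,-107,0,0);off(m[0],m[1],.2363,np.degrees(q[3])+90)
E
python3 fit.py
```

```text
[0.56050895 0.41784361 0.21844392 1.35450466] 77.60740058721795
[ 0.2  0.2  0.3 -0.  -0.6 -0.6  0.2  0.4 -0.  -0.6  0.4  0.2 -0.5  0.3]
mouth [np.float64(0.5375457648747312), np.float64(0.31333671356903725), np.float64(0.2184439241800437)]
seat [np.float64(0.5461301318298818), np.float64(0.3524047138247365), np.float64(0.2184439241800437)]
t 12.55 pos [0.5289 0.2661 0.2362] rot [1.8000e+02 7.0000e-02 1.6765e+02] F [-0.03 -0.32 -3.62] op 0.0128 g 39.2
tool mm [ 1.6 48.  -0.1]
rotvec [0.     0.0012 0.0008]
```

```bash
python3 -m crank '[{"gripper":8,"travel":[0.4,6,0],"twist":[0,0,0]},{"gripper":8,"travel":[0.4,10,0],"twist":[0,0,0]},{"gripper":8,"travel":[0.4,12,0],"twist":[0,0,0]},{"gripper":8,"travel":[0.4,12,0],"twist":[0,0,0]},{"gripper":8,"travel":[0,6,0],"twist":[0,0,0]},{"gripper":8,"travel":[0,2,0],"twist":[0,0,0]},{"gripper":8,"travel":[0,0,0],"twist":[0,0,0]},{"gripper":8,"travel":[0,0,4],"twist":[0,0,0]},{"gripper":8,"travel":[0,0,8],"twist":[0,0,0]},{"gripper":8,"travel":[0,0,8],"twist":[0,0,0]},{"gripper":8,"travel":[0,0,4],"twist":[0,0,0]},{"gripper":8,"travel":[0,0,0],"twist":[0,0,0]}]'
python3 -m crank '[{"gripper":8,"travel":[0,0,0],"twist":[0,0,0]},{"gripper":8,"travel":[0,0,1],"twist":[0,0,0]},{"gripper":8,"travel":[0,0,1],"twist":[0,0,0]},{"gripper":8,"travel":[0,0,0],"twist":[0,0,0]}]'
python3 -c "
from h import *
off(.5375,.3133,.2064,167.6)"
```

```text
time: 14.05
ee_pos: [0.5374, 0.3135, 0.2116]
tcp_rot: [-180.0, 0.0, 167.7]
wrist_force: [-0.0, -0.6, -3.5]
opening: 0.0126
grasp_force: 39.2
time: 14.55
ee_pos: [0.5376, 0.3136, 0.21]
tcp_rot: [-180.0, 0.1, 167.7]
wrist_force: [0.3, 0.3, -3.6]
opening: 0.0128
grasp_force: 39.2
t 14.55 pos [0.5376 0.3136 0.21  ] rot [-1.7999e+02  5.0000e-02  1.6767e+02] F [ 0.27  0.26 -3.63] op 0.0128 g 39.2
tool mm [-0.  -0.3  3.6]
rotvec [-0.0002  0.0009  0.0013]
```

Now I'll feel for the arms in 1 mm steps.

```bash
for i in 1 2; do :; done
python3 -m crank '[{"gripper":8,"travel":[0,0,1],"twist":[0,0,0]},{"gripper":8,"travel":[0,0,0],"twist":[0,0,0]}]' | grep -E 'ee_pos|force'
python3 -m crank '[{"gripper":8,"travel":[0,0,1],"twist":[0,0,0]},{"gripper":8,"travel":[0,0,0],"twist":[0,0,0]}]' | grep -E 'ee_pos|force'
python3 -m crank '[{"gripper":8,"travel":[0,0,0.7],"twist":[0,0,0]},{"gripper":8,"travel":[0,0,0],"twist":[0,0,0]}]' | grep -E 'ee_pos|force'
```

```text
ee_pos: [0.5376, 0.3136, 0.2089]
wrist_force: [0.2, 0.1, -4.4]
grasp_force: 39.2
ee_pos: [0.5376, 0.3136, 0.2079]
wrist_force: [0.3, 0.1, -4.9]
grasp_force: 39.2
ee_pos: [0.5376, 0.3136, 0.2073]
wrist_force: [-0.5, -0.2, -3.4]
grasp_force: 39.2
```

```bash
python3 -m crank '[{"gripper":8,"travel":[0,0,0.7],"twist":[0,0,0]},{"gripper":8,"travel":[0,0,0],"twist":[0,0,0]}]' | grep -E 'ee_pos|wrist_force'
python3 -m crank '[{"gripper":8,"travel":[0,0,0.7],"twist":[0,0,0]},{"gripper":8,"travel":[0,0,0],"twist":[0,0,0]}]' | grep -E 'ee_pos|wrist_force'
```

```text
ee_pos: [0.5376, 0.3136, 0.2068]
wrist_force: [-0.5, -0.7, -3.4]
ee_pos: [0.5377, 0.3137, 0.2066]
wrist_force: [-0.2, -0.7, 1.4]
```

Contact comes at TCP z ≈ 0.2067, where the fork takes the weight. I'll rise 1.2 mm and slide in.

```bash
python3 -m crank '[{"gripper":8,"travel":[0,0,-1.4],"twist":[0,0,0]},{"gripper":8,"travel":[0,2,0],"twist":[0,0,0]},{"gripper":8,"travel":[0,4,0],"twist":[0,0,0]},{"gripper":8,"travel":[0,6,0],"twist":[0,0,0]},{"gripper":8,"travel":[0,6,0],"twist":[0,0,0]},{"gripper":8,"travel":[0,0,0],"twist":[0,0,0]}]' | grep -E 'time|ee_pos|wrist_force'
python3 -m crank '[{"gripper":8,"travel":[0,4,0],"twist":[0,0,0]},{"gripper":8,"travel":[0,5,0],"twist":[0,0,0]},{"gripper":8,"travel":[0,5,0],"twist":[0,0,0]},{"gripper":8,"travel":[0,3,0],"twist":[0,0,0]},{"gripper":8,"travel":[0,0,0],"twist":[0,0,0]},{"gripper":8,"travel":[0,0,0],"twist":[0,0,0]}]' | grep -E 'time|ee_pos|wrist_force'
python3 -c "
from h import *
off(.5461,.3524,.2070,167.6)"
```

```text
time: 16.55
ee_pos: [0.5415, 0.3318, 0.207]
wrist_force: [0.3, -0.1, -4.3]
time: 17.3
ee_pos: [0.5451, 0.3478, 0.2073]
wrist_force: [-0.2, -0.2, -4.4]
t 17.3 pos [0.5451 0.3478 0.2073] rot [-1.7999e+02  6.0000e-02  1.6767e+02] F [-0.17 -0.18 -4.42] op 0.0125 g 39.1
tool mm [-0.   4.8  0.3]
rotvec [-0.0002  0.001   0.0012]
```

```bash
for a in; do :; done
python3 -m crank '[{"gripper":8,"travel":[0,1,0],"twist":[0,0,0]},{"gripper":8,"travel":[0,1,0],"twist":[0,0,0]},{"gripper":8,"travel":[0,1,0],"twist":[0,0,0]},{"gripper":8,"travel":[0,0,0],"twist":[0,0,0]}]' | grep -E 'ee_pos|wrist_force'
python3 -m crank '[{"gripper":8,"travel":[0,1,0],"twist":[0,0,0]},{"gripper":8,"travel":[0,0,0],"twist":[0,0,0]}]' | grep -E 'ee_pos|wrist_force'
python3 -m crank '[{"gripper":8,"travel":[0,0.8,0],"twist":[0,0,0]},{"gripper":8,"travel":[0,0,0],"twist":[0,0,0]}]' | grep -E 'ee_pos|wrist_force'
```

```text
ee_pos: [0.5457, 0.3508, 0.2073]
wrist_force: [0.5, 1.1, -4.2]
ee_pos: [0.5459, 0.3512, 0.2073]
wrist_force: [-0.7, -4.0, -3.1]
ee_pos: [0.5458, 0.3514, 0.2073]
wrist_force: [-2.2, -9.1, -1.2]
```

```bash
python3 -m crank '[{"gripper":8,"travel":[0,-1.2,0],"twist":[0,0,0]},{"gripper":8,"travel":[0,0,0],"twist":[0,0,0]}]' | grep -E 'ee_pos|wrist_force'
python3 -m crank '[{"gripper":8,"travel":[0,0,0.5],"twist":[0,0,0]},{"gripper":8,"travel":[0,0,0],"twist":[0,0,0]}]' | grep -E 'ee_pos|wrist_force'
python3 -m crank '[{"gripper":8,"travel":[0,0,0.5],"twist":[0,0,0]},{"gripper":8,"travel":[0,0,0],"twist":[0,0,0]}]' | grep -E 'ee_pos|wrist_force'
```

```text
ee_pos: [0.5458, 0.3512, 0.2073]
wrist_force: [-0.6, -3.0, -3.1]
ee_pos: [0.5459, 0.3513, 0.207]
wrist_force: [-1.2, -3.8, -1.3]
ee_pos: [0.5459, 0.3513, 0.2067]
wrist_force: [-1.4, -4.8, 1.1]
```

```bash
python3 -m crank '[{"gripper":8,"travel":[0,-0.7,0],"twist":[0,0,0]},{"gripper":8,"travel":[0,0,0],"twist":[0,0,0]},{"gripper":14,"travel":[0,0,0],"twist":[0,0,0]},{"gripper":17,"travel":[0,0,0],"twist":[0,0,0]},{"gripper":22,"travel":[0,0,0],"twist":[0,0,0]},{"gripper":28,"travel":[0,0,0],"twist":[0,0,0]},{"gripper":28,"travel":[0,0,0],"twist":[0,0,0]}]' 20
python3 - <<'E'
from h import *
import cv2
w=bot.camera("wrist")[:,:,::-1];s=bot.camera("scene")[:,:,::-1]
o=np.zeros((480,800,3),np.uint8);o[:300,:400]=cv2.resize(w,(400,300));o[:480,400:]=cv2.resize(s[100:220,360:460],(400,480),interpolation=cv2.INTER_CUBIC)
cv2.imwrite("pics/c5.png",o)
E
```

```text
time: 19.92
ee_pos: [0.5457, 0.3506, 0.2063]
tcp_rot: [-180.0, 0.1, 167.7]
wrist_force: [0.8, 0.1, 0.0]
opening: 0.0279
grasp_force: 0.0
```

View pics/c5.png

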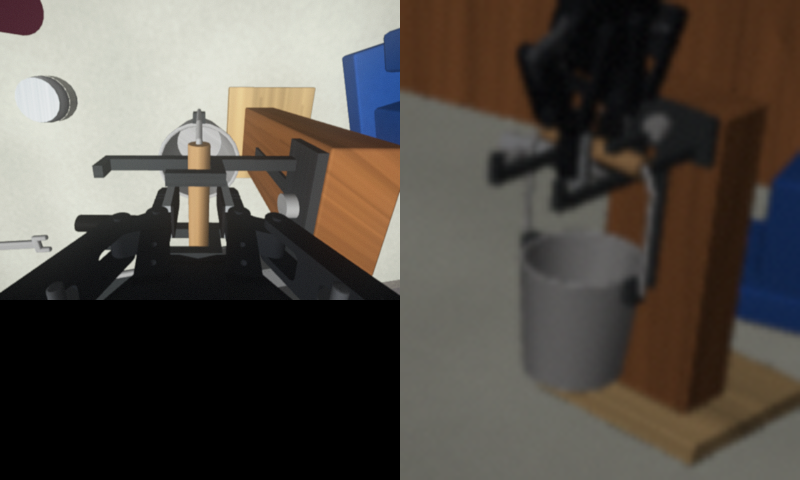

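The wrist and scene views show the grip lying across both arms under the lips, with the pail hanging upright and the fingers open around it. I'll withdraw straight up and let it settle.

```bash
python3 -m crank '[{"gripper":28,"travel":[0,0,-4],"twist":[0,0,0]},{"gripper":28,"travel":[0,0,-10],"twist":[0,0,0]},{"gripper":28,"travel":[0,0,-15],"twist":[0,0,0]},{"gripper":28,"travel":[0,0,-30],"twist":[0,0,0]},{"gripper":28,"travel":[0,0,-40],"twist":[0,0,0]},{"gripper":28,"travel":[0,0,0],"twist":[0,0,0]},{"gripper":28,"travel":[0,0,0],"twist":[0,0,0]},{"gripper":28,"travel":[0,0,0],"twist":[0,0,0]},{"gripper":28,"travel":[0,0,0],"twist":[0,0,0]},{"gripper":28,"travel":[0,0,0],"twist":[0,0,0]},{"gripper":28,"travel":[0,0,0],"twist":[0,0,0]},{"gripper":28,"travel":[0,0,0],"twist":[0,0,0]}]'
python3 - <<'E'
from h import *
import cv2
a=bot.camera("scene").astype(int);print([np.abs(bot.camera("scene").astype(int)-a)[130:230,390:470].mean().round(2) for _ in range(3)])
# grip pixels in wrist view: wood colour between arms vs expectation
W=bot.calibration("wrist");w=bot.camera("wrist");cv2.imwrite("pics/w6.png",w[:,:,::-1])
exec(open("fit.py").read().split("b=least")[0].replace('W=np.load("w4.npy",allow_pickle=True).item()',''))
q=[.5605,.4178,.2184,np.radians(77.6)]
for y in(-40,0,20,40):
    u,v=proj(W,P(q,-67,y,14))[0];print(y,u.round(),v.round(),w[int(v),int(u)] if 0<=v<480 else None)
E
```

```text
time: 21.52
ee_pos: [0.5456, 0.3507, 0.3053]
tcp_rot: [-180.0, 0.1, 167.7]
wrist_force: [0.5, -0.1, 0.0]
opening: 0.028
grasp_force: 0.0
[np.float64(0.64), np.float64(0.65), np.float64(0.65)]
-40 317.0 308.0 [166 141 113]
0 317.0 255.0 [184 147 105]
20 317.0 227.0 [124 110  89]
40 317.0 197.0 [195 160 118]
```

```bash
python3 -c "
from workcell import bot
print(bot.job_done())"
```

```text
the job is handed in; nothing more can be done
None
```

I raised the bail, hung the pail on the fork with its grip seated under both lips, let go and handed the job in at about 22 s; the last images show it still and in place, but the hand-in returned no verdict.

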